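Call the workmate and show which mould goes in which tray

TASK

Press the bench call button down with the fingertips and let it come up again; then show your workmate what to do by pointing: bring the fingertips just above the middle of the top of the thinnest of the four standing mould blocks, within about 3 cm, and stay there for two seconds, then point in the same way, within about 3 cm, at the middle of the floor of the empty tray, and after two seconds finish with the fingertips still there. Touch nothing but the button, pick nothing up, and do not point at any other block or tray: pass well above them (5 cm or more) on the way.

Things in the scene. Friction and masses are not known exactly. Their poses are not given: they have to be found in the camera images.
- call (a joint): call button: white round cap, 36 mm across, in a black housing at the near middle of the bench. 0 = up, 0.006 m = fully down; springs back by itself; about 4 N pushes it fully down, it must go at least 4 mm down
- call_top (a point): centre of the top of the button's cap, 22 mm above the bench with the button up (the housing, 52 mm across, is 12 mm high); press straight down here
- thin_mould_top (a point): the thin mould block: pink rubber, 60 x 15 x 50 mm tall, loose, clearly the thinnest of the four blocks that stand in a row (52 mm from centre to centre, in any order) on a 10 mm wooden board. Point at the centre of its top face, 60 mm above the bench; x runs along the 60 mm side, y across the row, z up
- mould_a_top (a point): a full-thickness mould block, pink rubber, 60 x 34 x 50 mm tall, loose. Point at the centre of its top face, 60 mm above the bench; x runs along the 60 mm side, y across the row, z up
- mould_b_top (a point): a full-thickness mould block, pink rubber, 60 x 34 x 50 mm tall, loose. Point at the centre of its top face, 60 mm above the bench; x runs along the 60 mm side, y across the row, z up
- mould_c_top (a point): a full-thickness mould block, pink rubber, 60 x 34 x 50 mm tall, loose. Point at the centre of its top face, 60 mm above the bench; x runs along the 60 mm side, y across the row, z up
- empty_tray_floor (a point): the empty tray, one of three alike aluminium trays in a row (95 mm from centre to centre, in any order) on a dark steel plate: 86 x 86 mm outside, 16 mm high, walls 4 mm. Point at the middle of its inner floor, 10 mm above the bench; z up; its rim is 12 mm above this point
- tray_a_floor (a point): like the empty tray, but a yellow wax block (48 x 32 x 22 mm) lies in it. Point at the middle of its inner floor
- tray_b_floor (a point): like the empty tray, but an aluminium ring (52 mm across, 18 mm high) lies in it. Point at the middle of its inner floor
- wax_block: the yellow wax block, 48 x 32 x 22 mm, loose in a tray; origin at the centre of its underside
- frame_ring: the aluminium ring, 52 mm across, 18 mm high, loose in a tray; origin at the centre of its underside
- thin_mould: the thin mould block; origin at the centre of its underside, 10 mm above the bench
- mould_a: a full-thickness mould block; origin at the centre of its underside, 10 mm above the bench
- mould_b: a full-thickness mould block; origin at the centre of its underside, 10 mm above the bench
- mould_c: a full-thickness mould block; origin at the centre of its underside, 10 mm above the bench
- tray_a: the tray of that name; origin at the centre of its underside, 6 mm above the bench
- tray_b: the tray of that name; origin at the centre of its underside, 6 mm above the bench
- empty_tray: the tray of that name; origin at the centre of its underside, 6 mm above the bench
- board: wooden board under the mould blocks, 100 x 250 x 10 mm, fixed; origin at the centre of its underside
- rack: dark steel plate under the trays, 100 x 290 x 6 mm, fixed; origin at the centre of its underside
- screwdriver: screwdriver lying on the bench, 160 mm long, bystander; its origin lies on the bench
- pliers: small red-handled pliers lying on the bench, about 115 x 55 x 12 mm, bystander; origin on the bench under the pivot
- jar: small closed glass jar, 52 mm across, 60 mm tall, bystander beyond the work; origin at the centre of its underside

How it is judged:
By the outcome, as a careful person would: the job done as asked, in the order asked, and still so for the second after the job is handed in, with the robot touching nothing.
It also fails if it takes over 54 s, if anything falls off the work surface, if the arm or the gripper's body presses on something with over 40 N, if the wrist force passes 120 N, or if a joint passes its speed limit or range.

ROBOT

A 6-joint arm with a two-finger parallel gripper is mounted at the origin on the work surface. World frame = base frame: x ahead of the robot, y to its left, z up, the work surface at z = 0. Lengths are in m, angles in rad, forces in N, time in s.
With the tool pointing down it reaches from about 0.25 to 0.775 m from the base axis. Payload 4 kg.
Tool frame: the origin (TCP) lies at the very end of the fingers, on their centre line; the grasp point (between the pads) lies 19 mm behind it (ctrl.pinch_z is the distance from the TCP to the grasp point, in m); z points along the fingers, y is the line along which they close (so a half turn about z gives the same grasp; the last joint's range is limited). The gripper opens to 94 mm and grips with 3 to 60 N. Pads are 16 mm wide; open, the fingers measure 119 mm over their backs; the gripper's body (75 mm by 177 mm) begins 78 mm behind the grasp point.
Start: joints at [1.095, 0.087, 1.371, -0, 1.684, -0.103], TCP at [0.2, 0.512, 0.206] pointing down, gripper open.
Joint ranges: [-3.1, 3.1], [-0.76, 2.03], [0.27, 2.55], [-1.08, 4.22], [0.17, 2.65], [-2.57, 2.57]. Speed limits (rad/s): [2.79, 2.79, 3.14, 3.14, 3.14, 3.14].

INTERFACE

Orientations are given as a unit quaternion [w, x, y, z].
In Python, from plant import readout, viewer, ctrl gives the robot as it stands.
- The arm moves only by the tool send_rows, never from a script. Its argument "targets" is a list of rows, each a list of 5 numbers: the closure, from 0 (fully open) to 1 (shut), then the shift along the tool's x, y, z in m, then the turn about the tool's z in rad. In form: [[fingers, x, y, z, roll], ...]. A call has 1 to 10 rows; each row shifts and turns the commanded pose from where the row before left it, along the tool's axes as they then stand; what a row does not reach is not made up. A row lasts 1/10 s, in which the tool goes at most 50 mm and 8.59 degrees, less where a joint would pass 70% of its speed; a pose out of reach is approached as far as the arm can. A call with a gripper value outside its range is refused whole. The fingers move at their own pace and stop on an object; the grip force is fixed at half the most. Time passes only in rows, so rows that do not move let the fingers close. It gives the time, the measured TCP pose, the force, the opening and the grip force at its end, in the units of the state.
- readout.sense(): the state, without advancing time (a new reading comes with each control period).
- viewer.grab_frame(name): name is "scene" or "top" or "wrist"; returns a dict with "image" (420x560x3 uint8, blue, green, red), "z_map" (420x560 float32, m along the optical axis (not along the pixel's ray), 0 where there is no reading), "camera_matrix" (3x3 intrinsics, pixels), "k1" (the pictures are not rectified: a ray, as slopes to the right and down, at radius r is drawn at 1 + k1 r^2 times it, then the intrinsics apply), "R" (3x3) and "t" (3): a world point X has camera coordinates R X + t; the wrist camera has in their place "mount" (4x4, takes a point from camera to tool coordinates, whose origin is the TCP and whose axes are the flange's). Camera axes: x right, y down, z forward; pixel columns grow to the right and rows downward; lengths in m; the calibration is good to about 2 mm. A picture is of the moment at which its call begins: read the wrist's pose just before it.
- ctrl.sign_off(): hands the job in; it is judged then, once.
The state is a dict: "clock": time; "joints": joint angles; "dq": joint speeds; "tau": joint torques, N m; "tcp_pos": TCP position; "tool_rot": TCP orientation; "ft_force": force on the tool from outside, world axes, zero at the start; "wrist_torque": the same for the moment, N m; "width": finger opening in m; "grip_force": force on a finger pad.
Only numpy, scipy, OpenCV 4.12 (cv2) and the standard library are available. Lean on these libraries where they do the work, as an engineer would, in place of code of your own. Each camera call takes 0.05 s, during which the arm holds its last target. There are 200 camera calls.

## Working session

There is one attempt and no reset: what is moved stays moved. The work goes in short steps, Python scripts to look and compute and a tool call to move; the robot and the scene stay as the last step left them, time stands still between calls to the robot, and variables do not carry over. Pictures are saved under pics/ and viewed, at most 10 in all, crops included, and the job is handed in when it is done.

Besides the shell and the picture viewer there is one more tool, called by a JSON object that holds its "api" and its "payload". send_rows: Moves the arm, as the interface text tells. Its arguments: {"type":"object","properties":{"targets":{"type":"array","items":{"type":"array","items":{"type":"number"}}}},"required":["targets"]}

```bash
mkdir -p pics
cat > h.py <<'E'
import numpy as np, cv2
from plant import readout, viewer, ctrl
def ray_plane(f,uv,z):
    """pixels -> world points on plane z (fixed cameras)"""
    K=f["camera_matrix"];R=np.array(f["R"]);t=np.array(f["t"])
    d=(np.atleast_2d(uv).astype(float)-[K[0][2],K[1][2]])/[K[0][0],K[1][1]]
    u=d.copy()
    for _ in range(20): u=d/(1+f["k1"]*(u**2).sum(1,keepdims=True))
    r=np.c_[u,np.ones(len(u))]@R; c=-R.T@t
    return c+r*((z-c[2])/r[:,2])[:,None]
E
python3 - <<'E'
from h import *
s=readout.sense();print({k:np.round(s[k],3) for k in("clock","tcp_pos","tool_rot","width","ft_force")})
for n in("top","scene"):
    f=viewer.grab_frame(n);cv2.imwrite(f"pics/{n}0.png",f["image"]);np.save(f"pics/{n}0.npy",f,allow_pickle=True)
    print(n,np.round(-np.array(f["R"]).T@f["t"],3))
E
```

```text
{'clock': np.float64(0.0), 'tcp_pos': array([0.2  , 0.512, 0.204]), 'tool_rot': array([-0.   ,  0.185,  0.983, -0.001]), 'width': np.float64(0.094), 'ft_force': array([ 0.829, -0.321, -0.673])}
top [0.491 0.005 1.13 ]
scene [ 1.211 -0.101  0.721]
```

View pics/top0.png

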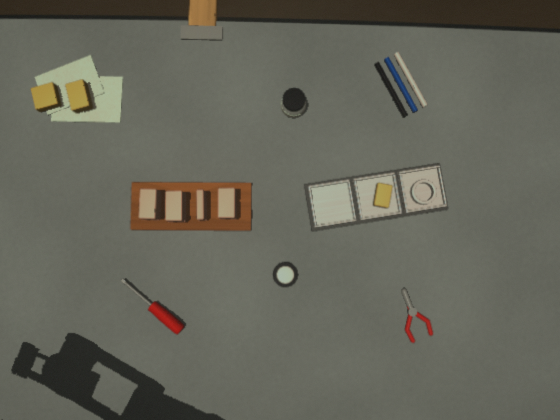

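View pics/scene0.png

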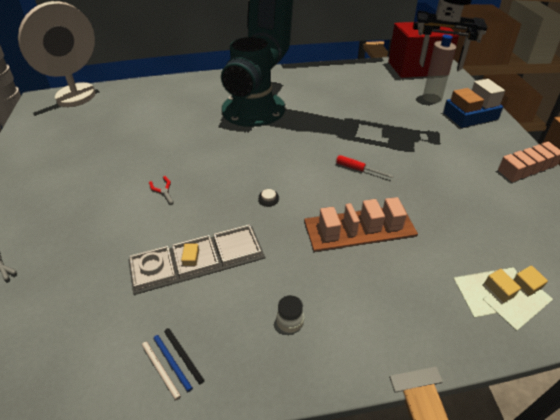

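The top view shows the button at (285,274), the thin block third in its row at (200,205), and the empty tray leftmost at (332,204). The scene view agrees. Next I'll measure all three.

Run:
```python
from h import *
f=np.load("pics/top0.npy",allow_pickle=True).item()
im=f["image"].astype(int);R=np.array(f["R"]);t=np.array(f["t"])
v,u=np.mgrid[:420,:560];uv=np.c_[u.ravel(),v.ravel()]
P1=ray_plane(f,uv,0.);c=-R.T@t;d=P1-c
d/= (d@R.T)[:,2:];X=(c+d*f["z_map"].reshape(-1,1)).reshape(420,560,3)
print("bench z",np.median(X[300:400,220:350,2]))
def show(n,m,z):
    k,l,st,ce=cv2.connectedComponentsWithStats(m.astype(np.uint8))
    for i in range(1,k):
        if st[i,4]<60: continue
        p=np.argwhere(l==i)[:,::-1]; w=ray_plane(f,p,z)
        r=cv2.minAreaRect((w[:,:2]*1000).astype(np.float32))
        print(n,np.round(ce[i]),"area",st[i,4],"rect mm",np.round(r[0],1),np.round(r[1],1),round(r[2],1),"mean",np.round(w.mean(0),4),"z",np.median(X[...,2][l==i]).round(4))
box=lambda a,b,c,d:(u>=a)&(u<b)&(v>=c)&(v<d)
show("block",(X[...,2]>0.052)&box(125,260,175,235),.06)
show("button",(im.min(2)>130)&box(265,305,255,295),.022)
show("tray",(im.min(2)>120)&box(308,355,175,232),.012)
show("rack",(X[...,2]>.003)&box(300,455,155,240),.006)
show("board",(im[...,2]-im[...,0]>25)&box(120,265,170,240),.010)
cv2.imwrite("pics/crop.png",cv2.resize(f["image"][150:300,120:460],None,fx=2.3,fy=2.3,interpolation=cv2.INTER_CUBIC))
```

```text
bench z 0.000766453694045155
block [147. 204.] area 549 rect mm [573.3 265.6] [59.5 37.6] 1.4 mean [0.5735 0.2645 0.06  ] z 0.0604
block [226. 203.] area 538 rect mm [579.3 109.9] [59.5 37.5] 1.9 mean [0.5794 0.1085 0.06  ] z 0.0602
block [174. 206.] area 545 rect mm [570.7 212.7] [59.4 37.8] 1.5 mean [0.5713 0.2124 0.06  ] z 0.0604
block [200. 204.] area 237 rect mm [575.  160.1] [57.5 15.8] 2.2 mean [0.5751 0.1605 0.06  ] z 0.0598
button [285. 274.] area 203 rect mm [440.6 -10.3] [30.1 30.3] 1.4 mean [ 0.4408 -0.0107  0.022 ] z 0.0226
tray [332. 203.] area 1607 rect mm [ 588.7 -104.6] [85.2 85.4] 10.6 mean [ 0.5883 -0.1039  0.012 ] z 0.0109
rack [376. 197.] area 6595 rect mm [ 604.6 -195.2] [114.8 297.4] 9.9 mean [ 0.6047 -0.1964  0.006 ] z 0.0109
board [191. 206.] area 5600 rect mm [575.4 187.2] [ 99.5 250.7] 1.4 mean [0.5756 0.1854 0.01  ] z 0.0121
```

View pics/crop.png

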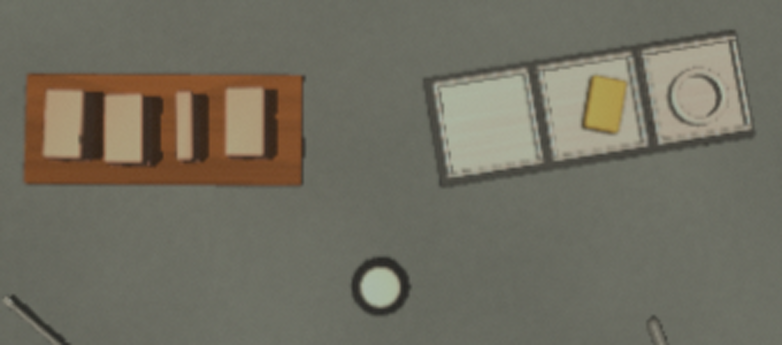

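The crop confirms it: the thin block is third from the left, at x ≈ 185, and the leftmost tray (485,125) is empty. Now I'll close the fingers and move high towards the button.

{"api": "send_rows", "payload": {"targets": [[1,-0.02,-0.02,0,0],[1,-0.034,-0.033,0.005,0],[1,-0.034,-0.033,0.01,0],[1,-0.034,-0.033,0.01,0],[1,-0.034,-0.033,0.01,0],[1,-0.034,-0.033,0.01,0],[1,-0.034,-0.033,0.01,0],[1,-0.034,-0.033,0.01,0],[1,-0.034,-0.033,0.01,0],[1,-0.034,-0.033,0.01,0]]}}

```text
clock: 1.1
tcp_pos: [0.3886, 0.0964, 0.1199]
tool_rot: [0.0, 0.185, 0.983, 0.0]
ft_force: [-0.0, 0.8, 0.8]
width: 0.0173
grip_force: 0.0
```

{"api": "send_rows", "payload": {"targets": [[1,-0.03,-0.03,0,0],[1,-0.03,-0.03,0,0],[1,-0.02,-0.012,0,0],[1,-0.008,-0.01,0,0],[1,0,0,0,0],[1,0,0,0,0]]}}

```text
clock: 1.7
tcp_pos: [0.4399, -0.0094, 0.1202]
tool_rot: [-0.001, 0.185, 0.983, 0.0]
ft_force: [-0.1, 0.2, -0.5]
width: 0.0006
grip_force: 0.0
```

```bash
cat >> h.py <<'E'
def to(T):
    from scipy.spatial.transform import Rotation as Ro
    s=readout.sense();q=s["tool_rot"];M=Ro.from_quat([q[1],q[2],q[3],q[0]]).as_matrix()
    print("t",round(float(s["clock"]),2),"tcp",np.round(s["tcp_pos"],4),"F",np.round(s["ft_force"],1),"w",round(float(s["width"]),4),"tool delta",np.round(M.T@(np.array(T)-s["tcp_pos"]),4),"zaxis",np.round(M[:,2],3))
E
python3 - <<'E'
from h import *
to([.441,-.0105,.022])
s=readout.sense();f=viewer.grab_frame("wrist");cv2.imwrite("pics/w1.png",f["image"])
E
```

```text
t 1.7 tcp [ 0.4399 -0.0094  0.1202] F [-0.1  0.2 -0.5] w 0.0006 tool delta [-0.0015 -0.0007  0.0982] zaxis [-0.001  0.001 -1.   ]
```

View pics/w1.png

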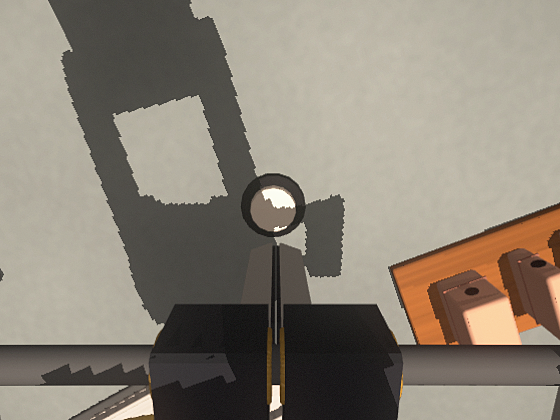

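The wrist view shows the fingers shut and centred sideways on the button cap (273,207). Now I'll press it.

{"api": "send_rows", "payload": {"targets": [[1,-0.0015,-0.0005,0.02,0],[1,0,0,0.03,0],[1,0,0,0.025,0],[1,0,0,0.012,0],[1,0,0,0.006,0],[1,0,0,0.003,0],[1,0,0,0.003,0],[1,0,0,0.003,0],[1,0,0,0.002,0],[1,0,0,0,0]]}}

```text
clock: 2.75
tcp_pos: [0.4428, -0.0111, 0.0173]
tool_rot: [0.001, 0.185, 0.983, 0.0]
ft_force: [-0.1, 0.8, 3.1]
width: 0.0004
grip_force: 1.6
```

{"api": "send_rows", "payload": {"targets": [[1,0,0,0.001,0],[1,0,0,0,0],[1,0,0,0,0],[1,0,0,0,0]]}}

```text
clock: 3.15
tcp_pos: [0.4428, -0.0111, 0.0162]
tool_rot: [0.001, 0.185, 0.983, 0.0]
ft_force: [0.8, 1.9, 5.7]
width: 0.0001
grip_force: 2.7
```

Run:
```python
from h import *
to([.441,-.0105,.016])
```

```text
t 3.15 tcp [ 0.4428 -0.0111  0.0162] F [0.8 1.9 5.7] w 0.0001 tool delta [ 0.0019 -0.0001  0.0002] zaxis [ 0.002  0.    -1.   ]
```

{"api": "send_rows", "payload": {"targets": [[1,0,0,0.001,0],[1,0,0,0,0],[1,0,0,0,0]]}}

```text
clock: 3.45
tcp_pos: [0.4428, -0.0111, 0.0161]
tool_rot: [0.001, 0.185, 0.983, 0.0]
ft_force: [-0.6, 2.4, 9.7]
width: 0.0005
grip_force: 5.1
```

{"api": "send_rows", "payload": {"targets": [[1,0,0,-0.004,0],[1,0,0,-0.01,0],[1,0,0,-0.02,0],[1,0,0,-0.03,0],[1,0,0,-0.035,0],[1,0,0,-0.035,0],[1,0,0,-0.01,0],[1,0,0,0,0]]}}

```text
clock: 4.25
tcp_pos: [0.4422, -0.0115, 0.1596]
tool_rot: [0.001, 0.185, 0.983, -0.0]
ft_force: [-0.8, -0.0, 0.3]
width: 0.0006
grip_force: 0.0
```

Run:
```python
from h import *
to([.575,.1605,.16])
```

```text
t 4.25 tcp [ 0.4422 -0.0115  0.1596] F [-0.8 -0.   0.3] w 0.0006 tool delta [-6.090e-02  2.086e-01 -2.000e-04] zaxis [ 0.002 -0.001 -1.   ]
```

The force rose to 9.7 N while z stayed put, so the button bottomed out, and it has been released. Next is the thin block.

{"api": "send_rows", "payload": {"targets": [[1,-0.005,0.018,0,0],[1,-0.01,0.035,0,0],[1,-0.01,0.035,0,0],[1,-0.01,0.035,0,0],[1,-0.01,0.035,0,0],[1,-0.008,0.026,0,0],[1,-0.005,0.016,0,0],[1,-0.003,0.009,0,0],[1,0,0,0,0],[1,0,0,0,0]]}}

```text
clock: 5.25
tcp_pos: [0.5738, 0.1605, 0.1571]
tool_rot: [-0.001, 0.185, 0.983, -0.001]
ft_force: [-0.1, 0.8, -0.4]
width: 0.0003
grip_force: 0.0
```

Run:
```python
from h import *
to([.575,.1605,.074])
f=viewer.grab_frame("wrist");cv2.imwrite("pics/w2.png",f["image"])
```

```text
t 5.25 tcp [0.5738 0.1605 0.1571] F [-0.1  0.8 -0.4] w 0.0003 tool delta [-0.0013  0.0005  0.0831] zaxis [-0.003 -0.001 -1.   ]
```

View pics/w2.png

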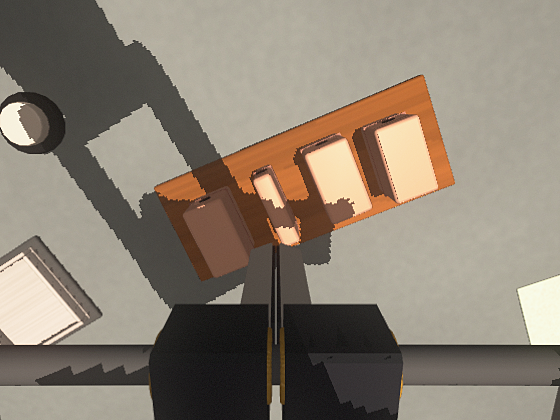

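The fingers are in line with the thin block (270,205), and all the blocks are standing. I'll descend to about 14 mm above its top and hold there.

{"api": "send_rows", "payload": {"targets": [[1,-0.001,0,0.015,0],[1,0,0,0.02,0],[1,0,0,0.02,0],[1,0,0,0.015,0],[1,0,0,0.008,0],[1,0,0,0.005,0],[1,0,0,0,0],[1,0,0,0,0]]}}

```text
clock: 6.1
tcp_pos: [0.5762, 0.161, 0.0764]
tool_rot: [0.001, 0.185, 0.983, 0.0]
ft_force: [-0.7, -0.7, 0.5]
width: 0.0005
grip_force: 0.0
```

{"api": "send_rows", "payload": {"targets": [[1,0,0,0,0],[1,0,0,0,0],[1,0,0,0,0],[1,0,0,0,0],[1,0,0,0,0],[1,0,0,0,0],[1,0,0,0,0],[1,0,0,0,0],[1,0,0,0,0],[1,0,0,0,0]]}}

```text
clock: 7.1
tcp_pos: [0.5757, 0.1609, 0.0755]
tool_rot: [0.0, 0.185, 0.983, 0.0]
ft_force: [-0.0, 0.4, -1.3]
width: 0.0002
grip_force: 0.0
```

{"api": "send_rows", "payload": {"targets": [[1,0,0,0,0],[1,0,0,0,0],[1,0,0,0,0],[1,0,0,0,0],[1,0,0,0,0],[1,0,0,0,0],[1,0,0,0,0],[1,0,0,0,0],[1,0,0,0,0],[1,0,0,0,0]]}}

```text
clock: 8.1
tcp_pos: [0.5756, 0.1609, 0.0755]
tool_rot: [0.0, 0.185, 0.983, 0.0]
ft_force: [0.0, -0.9, 0.4]
width: 0.0003
grip_force: 0.0
```

{"api": "send_rows", "payload": {"targets": [[1,0,0,0,0],[1,0,0,0,0],[1,0,0,0,0],[1,0,0,0,0],[1,0,0,0,0]]}}

```text
clock: 8.6
tcp_pos: [0.5757, 0.1609, 0.0755]
tool_rot: [-0.0, 0.185, 0.983, 0.0]
ft_force: [-0.8, -0.1, -0.0]
width: 0.0004
grip_force: 0.0
```

{"api": "send_rows", "payload": {"targets": [[1,0,0,-0.01,0],[1,0,0,-0.02,0],[1,0,0,-0.03,0],[1,0,0,-0.02,0],[1,0,0,-0.008,0],[1,0,0,0,0]]}}

```text
clock: 9.2
tcp_pos: [0.5766, 0.1611, 0.1656]
tool_rot: [0.002, 0.185, 0.983, 0.001]
ft_force: [0.1, 0.3, -0.0]
width: 0.0003
grip_force: 0.0
```

Run:
```python
from h import *
to([.588,-.104,.16])
```

```text
t 9.2 tcp [0.5766 0.1611 0.1656] F [ 0.1  0.3 -0. ] w 0.0003 tool delta [-0.1072 -0.2427  0.0054] zaxis [ 0.004  0.001 -1.   ]
```

{"api": "send_rows", "payload": {"targets": [[1,-0.006,-0.014,0,0],[1,-0.014,-0.032,0,0],[1,-0.015,-0.034,0,0],[1,-0.015,-0.034,0,0],[1,-0.015,-0.034,0,0],[1,-0.015,-0.034,0,0],[1,-0.014,-0.032,0,0],[1,-0.009,-0.02,0,0],[1,-0.004,-0.009,0,0],[1,0,0,0,0]]}}

```text
clock: 10.2
tcp_pos: [0.5858, -0.1058, 0.1619]
tool_rot: [-0.001, 0.187, 0.982, 0.0]
ft_force: [-0.2, 0.6, -0.4]
width: 0.0006
grip_force: 0.0
```

{"api": "send_rows", "payload": {"targets": [[1,0,0,0,0],[1,0,0,0,0]]}}

```text
clock: 10.4
tcp_pos: [0.5866, -0.1032, 0.1632]
tool_rot: [-0.0, 0.185, 0.983, 0.0]
ft_force: [0.1, 0.4, 0.1]
width: 0.0005
grip_force: 0.0
```

Run:
```python
from h import *
to([.588,-.104,.027])
f=viewer.grab_frame("scene");cv2.imwrite("pics/s3.png",f["image"])
```

```text
t 10.4 tcp [ 0.5866 -0.1032  0.1632] F [0.1 0.4 0.1] w 0.0005 tool delta [-0.0017 -0.0004  0.1362] zaxis [-0.001  0.001 -1.   ]
```

View pics/s3.png

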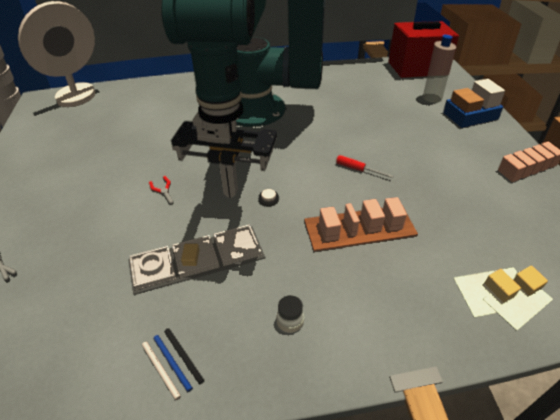

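The scene is undisturbed: blocks upright, button up at (268,197), and the fingertips high above the empty tray (240,245). I'll descend to about 17 mm above its floor.

{"api": "send_rows", "payload": {"targets": [[1,-0.001,0,0.015,0],[1,-0.001,0,0.03,0],[1,0,0,0.03,0],[1,0,0,0.03,0],[1,0,0,0.016,0],[1,0,0,0.008,0],[1,0,0,0.005,0],[1,0,0,0,0],[1,0,0,0,0],[1,0,0,0,0]]}}

```text
clock: 11.45
tcp_pos: [0.5896, -0.1053, 0.0308]
tool_rot: [0.001, 0.185, 0.983, -0.0]
ft_force: [-0.7, -0.5, -0.1]
width: 0.0005
grip_force: 0.0
```

{"api": "send_rows", "payload": {"targets": [[1,0,0,0,0],[1,0,0,0,0],[1,0,0,0,0],[1,0,0,0,0],[1,0,0,0,0],[1,0,0,0,0],[1,0,0,0,0],[1,0,0,0,0],[1,0,0,0,0],[1,0,0,0,0]]}}

```text
clock: 12.45
tcp_pos: [0.5887, -0.1051, 0.0295]
tool_rot: [-0.0, 0.185, 0.983, 0.0]
ft_force: [-0.3, 0.3, 0.4]
width: 0.0002
grip_force: 0.0
```

{"api": "send_rows", "payload": {"targets": [[1,0,0,0,0],[1,0,0,0,0],[1,0,0,0,0],[1,0,0,0,0],[1,0,0,0,0],[1,0,0,0,0],[1,0,0,0,0],[1,0,0,0,0],[1,0,0,0,0],[1,0,0,0,0]]}}

```text
clock: 13.45
tcp_pos: [0.5887, -0.1051, 0.0295]
tool_rot: [0.0, 0.185, 0.983, 0.0]
ft_force: [0.5, 0.0, -1.0]
width: 0.0005
grip_force: 0.0
```

{"api": "send_rows", "payload": {"targets": [[1,0,0,0,0],[1,0,0,0,0],[1,0,0,0,0],[1,0,0,0,0],[1,0,0,0,0]]}}

```text
clock: 13.95
tcp_pos: [0.5887, -0.1051, 0.0294]
tool_rot: [-0.0, 0.185, 0.983, 0.0]
ft_force: [0.2, 0.9, -0.3]
width: 0.0005
grip_force: 0.0
```

Run:
```python
from h import *
to([.588,-.104,.027])
f=viewer.grab_frame("scene");cv2.imwrite("pics/s4.png",f["image"])
```

```text
t 13.95 tcp [ 0.5887 -0.1051  0.0294] F [ 0.2  0.9 -0.3] w 0.0005 tool delta [0.001  0.0008 0.0024] zaxis [-0.  0. -1.]
```

View pics/s4.png

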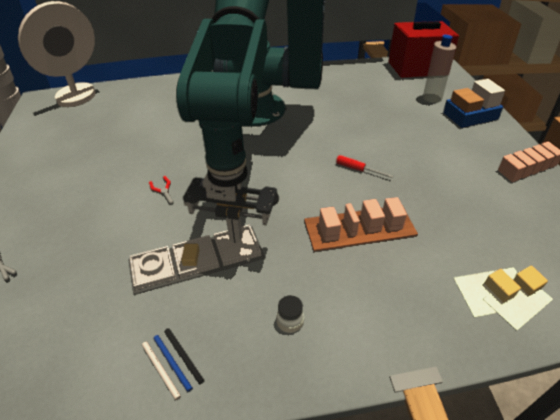

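The fingertips are over the middle of the empty tray (238,242), with no contact force. Handing in.

```bash
python3 -c "
from plant import ctrl
print(ctrl.sign_off())"
```

```text
the job is handed in; nothing more can be done
None
```

I pressed the button fully and let it come up, pointed at the thin block for over two seconds, then pointed at the empty tray, finishing there with the fingertips about 2 cm above the middle of its floor and nothing else touched; the job is handed in, at about 14 s of the 54 s limit.

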